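# Move four array disks to the wiping dock in bay order

## Task

The four hard disks of a scrapped storage server stand in its open steel disk tray, and the array can only be logged and wiped if they keep their bay order. Move all four into the black wiping dock, one to each bay, so that from left to right, as seen from the robot, they stand in the same order as they stood in the tray. Keep each disk upright, lower it gently to the bottom of its bay rather than dropping it, and leave the screw jar beyond them alone.

Things in the scene. Friction and masses are not known exactly. Their poses are not given: they have to be found in the camera images.
- disk_red: bare dark 3.5 inch hard disk, 102 x 26 x 147 mm (its x, y, z), 0.35 to 0.7 kg, standing upright in the steel tray, red sticker over its top end. Origin: centre of its underside, at first 20 mm above the bench; z up, y across the 26 mm thickness. 44 mm clear to the next disk. Lifts straight out: no latch or plug.
- disk_yellow: bare dark 3.5 inch hard disk, 102 x 26 x 147 mm (its x, y, z), 0.35 to 0.7 kg, standing upright in the steel tray, yellow sticker over its top end. Origin: centre of its underside, at first 20 mm above the bench; z up, y across the 26 mm thickness. 44 mm clear to the next disk. Lifts straight out: no latch or plug.
- disk_green: bare dark 3.5 inch hard disk, 102 x 26 x 147 mm (its x, y, z), 0.35 to 0.7 kg, standing upright in the steel tray, green sticker over its top end. Origin: centre of its underside, at first 20 mm above the bench; z up, y across the 26 mm thickness. 44 mm clear to the next disk. Lifts straight out: no latch or plug.
- disk_blue: bare dark 3.5 inch hard disk, 102 x 26 x 147 mm (its x, y, z), 0.35 to 0.7 kg, standing upright in the steel tray, blue sticker over its top end. Origin: centre of its underside, at first 20 mm above the bench; z up, y across the 26 mm thickness. 44 mm clear to the next disk. Lifts straight out: no latch or plug.
- bay_red: fixed white bay sleeve in the tray, 160 x 62 x 50 mm, red dots on its ends; holds the red disk at the start. Origin: centre of its underside, 12 mm above the bench; slot floor 8 mm above the origin. The sleeves stand in a straight row along their y (+y = left seen from the robot), 70 mm apart, in any order. The tray's steel end walls are 70 mm high.
- bay_yellow: fixed white bay sleeve in the tray, 160 x 62 x 50 mm, yellow dots on its ends; holds the yellow disk at the start. Origin: centre of its underside, 12 mm above the bench; slot floor 8 mm above the origin. The sleeves stand in a straight row along their y (+y = left seen from the robot), 70 mm apart, in any order. The tray's steel end walls are 70 mm high.
- bay_green: fixed white bay sleeve in the tray, 160 x 62 x 50 mm, green dots on its ends; holds the green disk at the start. Origin: centre of its underside, 12 mm above the bench; slot floor 8 mm above the origin. The sleeves stand in a straight row along their y (+y = left seen from the robot), 70 mm apart, in any order. The tray's steel end walls are 70 mm high.
- bay_blue: fixed white bay sleeve in the tray, 160 x 62 x 50 mm, blue dots on its ends; holds the blue disk at the start. Origin: centre of its underside, 12 mm above the bench; slot floor 8 mm above the origin. The sleeves stand in a straight row along their y (+y = left seen from the robot), 70 mm apart, in any order. The tray's steel end walls are 70 mm high.
- dock: fixed black dock, 170 x 310 x 65 mm (x, y, z), left or right of the tray. Origin: centre of its underside, on the bench; +y = left seen from the robot. Four slots centred at x = 0, y = +105, +35, -35, -105 mm, each 110 (x) by 32 mm (y), mouth at z = 65 mm with 9 mm chamfer, flat floor at z = 20 mm where a disk simply stands.
- screwjar: clear screw jar with a grey lid, 60 mm across, 70 mm tall, on the bench beyond tray and dock; not needed. Origin: centre of its underside.

How it is judged:
By the outcome, as a careful person would: the job done as asked, in the order asked, and still so for the second after the job is handed in, with the robot touching nothing.
It also fails if it takes over 122 s, if anything falls off the work surface, if the arm or the gripper's body presses on something with over 40 N, if the wrist force passes 120 N, or if a joint passes its speed limit or range.

## Robot

A 7-joint arm with a two-finger parallel gripper is mounted at the origin on the work surface. World frame = base frame: x ahead of the robot, y to its left, z up, the work surface at z = 0. Lengths are in m, angles in degrees, forces in N, time in s.
With the tool pointing down it reaches from about 0.425 to 1.025 m from the base axis. Payload 9.4 kg.
Tool frame: the origin (TCP) lies between the finger pads; the fingertips stand 17 mm ahead of it and the grasp point (between the pads) lies 2 mm behind it; z points along the fingers, y is the line along which they close (so a half turn about z gives the same grasp; the last joint's range is limited). The gripper opens to 93 mm and grips with 3 to 60 N. Pads are 15 mm wide; open, the fingers measure 128 mm over their backs; the gripper's body (75 mm by 188 mm) begins 65 mm behind the grasp point.
Start: joints at [-72.175, 34.337, -0.143, 91.639, 0.103, 54.024, -4.572], TCP at [0.274, 0.671, 0.236] pointing down, gripper open.
Joint ranges: [-147.43, 147.43], [-19.82, 112.94], [-74.19, 73.91], [6.32, 146.72], [-59.91, 239.91], [6.04, 106.73], [-150.56, 150.56]. Speed limits (degrees/s): [127.2, 127.2, 172.46, 172.46, 180, 180, 180].

## Interface

Orientations are given as [roll, pitch, yaw] about the fixed x, y, z axes, in that order (R = Rz(yaw) Ry(pitch) Rx(roll)).
In Python, from rig import state, camera, finish_job gives the robot as it stands.
- The arm moves only by the tool step_arm, never from a script. Its argument "plan" is a list of rows, each an object with "hand": the opening, from 0 (shut) to 1 (fully open); "xyz": the shift along the world's x, y, z in units of 30 mm (1.0 is 30 mm), a list of three; "dr": the turn, a rotation vector about the world's x, y, z in units of 5 degrees (1.0 is 5 degrees), a list of three. A call has 1 to 12 rows; each row is the pose to reach, as a shift and turn from the pose commanded when the call began; what a row does not reach only later rows make up. A row lasts 1/12 s, in which the tool goes at most 41.7 mm and 7.16 degrees, less where a joint would pass 70% of its speed; a pose out of reach is approached as far as the arm can. A call with a gripper value outside its range is refused whole. The fingers move at their own pace and stop on an object; "grip_force" is the grip in N (left out, the last holds). Time passes only in rows, so rows that repeat a pose let the fingers close. It gives the time, the measured TCP pose, the force, the opening and the grip force at its end, in the units of the state.
- state(): the state, without advancing time (a new reading comes with each control period).
- camera(name): name is "side" or "top" or "wrist"; returns a dict with "image" (480x640x3 uint8, red, green, blue), "intrinsics" (3x3 intrinsics, pixels), "view" (4x4, takes a point from world to camera coordinates). Camera axes: x right, y down, z forward; pixel columns grow to the right and rows downward; lengths in m; the calibration is good to about 2 mm. A picture is of the moment at which its call begins. There is no depth.
- finish_job(): hands the job in; it is judged then, once.
The state is a dict: "time_s": time; "qpos": joint angles; "joint_vel": joint speeds; "effort": joint torques, N m; "position": TCP position; "tool_rot": TCP orientation; "contact_force": force on the tool from outside, world axes, zero at the start; "moment": the same for the moment, N m; "gripper_width": opening from 0.0 (shut) to 1.0 (fully open); "gripper_force": force on a finger pad.
Only numpy, scipy, OpenCV 4.12 (cv2) and the standard library are available. Lean on these libraries where they do the work, as an engineer would, in place of code of your own. Each camera call takes 0.05 s, during which the arm holds its last target. There are 200 camera calls.

## Working session

There is one attempt and no reset: what is moved stays moved. The work goes in short steps, Python scripts to look and compute and a tool call to move; the robot and the scene stay as the last step left them, time stands still between calls to the robot, and variables do not carry over. Pictures are saved under pics/ and viewed, at most 14 in all, crops included, and the job is handed in when it is done.

Besides the shell and the picture viewer there is one more tool, called after "Call:" as name(argument=value, ...), one argument or row to a line, values as JSON. step_arm: Moves the arm, as the interface text tells. Its arguments: {"type":"object","properties":{"plan":{"type":"array"},"grip_force":{"type":"number"}},"required":["plan"]}

```bash
mkdir -p pics; ls; python3 - <<'E'
from rig import state, camera
import cv2
s=state(); print(s)
for n in ("top","side"):
    c=camera(n); cv2.imwrite(f"pics/{n}0.png",c["image"][:,:,::-1]); print(n,c["intrinsics"],c["view"])
E
```

```text
pics
{'time_s': 0.0, 'qpos': array([-72.17575485,  34.38383044,  -0.14681888,  91.67918944,
         0.1033891 ,  54.0241081 ,  -4.57299189]), 'joint_vel': array([-0.08368391,  0.09184421, -0.04194731, -0.11735092, -0.02718916,
       -0.01495949,  0.00145657]), 'effort': array([ 1.24750004e-03, -7.65072155e+01,  1.49810862e+00, -2.52340096e+01,
       -5.22877404e-02,  1.69196486e-02,  1.55197254e-04]), 'position': array([0.27398891, 0.67074853, 0.23477918]), 'tool_rot': array([-1.79913333e+02,  7.59724971e-03,  1.57784796e+02]), 'contact_force': array([-0.11945157,  0.0658417 ,  0.14243976]), 'moment': array([ 0.01177214, -0.06908476, -0.00213583]), 'gripper_force': 0.0, 'gripper_width': 1.0000450724253962}
top [[613.04248807   0.         319.0771893 ]
 [  0.         613.04248807 249.55608979]
 [  0.           0.           1.        ]] [[ 5.10190967e-03 -9.99986690e-01  7.67777970e-04 -1.63232974e-02]
 [-9.84299619e-01 -5.15733571e-03 -1.76430329e-01  5.93663728e-01]
 [ 1.76431941e-01  1.44408039e-04 -9.84312831e-01  1.30092331e+00]
 [ 0.00000000e+00  0.00000000e+00  0.00000000e+00  1.00000000e+00]]
side [[492.37678766   0.         322.77078342]
 [  0.         492.37678766 233.12385706]
 [  0.           0.           1.        ]] [[ 0.77432426  0.63268982 -0.01120424 -0.42238602]
 [ 0.37068916 -0.46787969 -0.80229555 -0.19493345]
 [-0.51284646  0.61708361 -0.59682185  1.42899508]
 [ 0.          0.          0.          1.        ]]
```

View pics/top0.png

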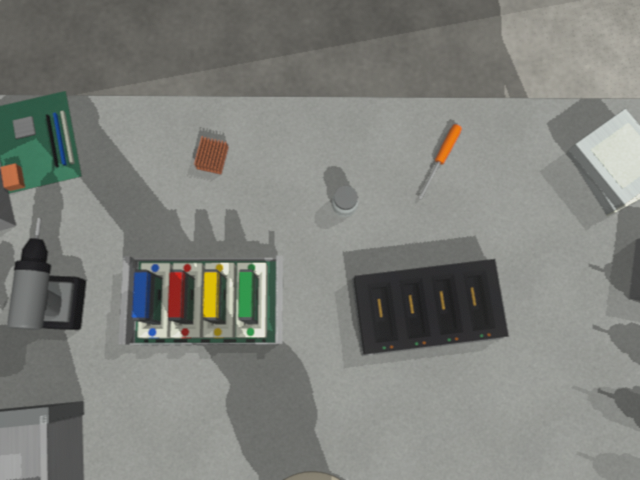

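View pics/side0.png

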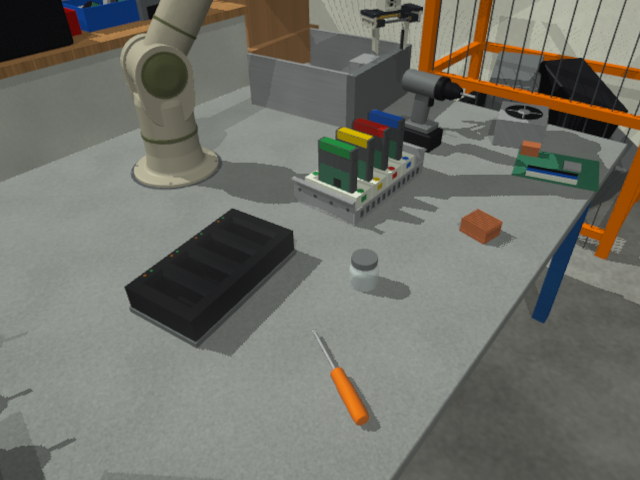

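The tray order from the left is blue (146,295), red (181,295), yellow (214,295), green (249,293). The dock is on the right, slightly yawed, with its slots near (380,307), (411,304), (443,300) and (474,296). The jar is at (344,200). Next I'll fit box silhouettes in both cameras.

```bash
cat > h.py <<'E'
import numpy as np, cv2
from rig import state, camera
from scipy.optimize import minimize
def proj(c,P):
    P=np.asarray(P,float).reshape(-1,3); q=P@c["view"][:3,:3].T+c["view"][:3,3]
    q=q@c["intrinsics"].T; return q[:,:2]/q[:,2:]
def unproj(c,uv,z):
    R,t=c["view"][:3,:3],c["view"][:3,3]; o=-R.T@t
    d=R.T@np.linalg.solve(c["intrinsics"],[*uv,1]); return o+d*(z-o[2])/d[2]
def box(x,y,yaw,lx,ly,z0,z1):
    a=np.radians(yaw); R=np.array([[np.cos(a),-np.sin(a)],[np.sin(a),np.cos(a)]])
    return [[*(R@[sx*lx/2,sy*ly/2]+[x,y]),z] for sx in(-1,1) for sy in(-1,1) for z in(z0,z1)]
def hullmask(pts,shape,s=8):
    m=np.zeros(shape,np.uint8); h=cv2.convexHull(pts.astype(np.float32)).reshape(-1,2)
    cv2.fillConvexPoly(m,np.round(h*2**s).astype(np.int32),255,cv2.LINE_AA,s); return m/255.
def blob(m):
    n,l,st,ce=cv2.connectedComponentsWithStats(m.astype(np.uint8)); k=1+np.argmax(st[1:,4]); return l==k
HUE={"blue":(105,130),"red":(-8,8),"yellow":(20,34),"green":(45,85)}
def hsvmask(img,n,smin=120,vmin=60):
    h,s,v=[a.astype(int) for a in cv2.split(cv2.cvtColor(img,cv2.COLOR_RGB2HSV))]
    h=np.where(h>150,h-180,h) if n=="red" else h; a,b=HUE[n]; return (h>=a)&(h<=b)&(s>smin)&(v>vmin)
def fit(cams,masks,p0,f):
    def cost(p): return sum(np.abs(hullmask(proj(c,f(p)),m.shape)-m).sum()/m.sum() for c,m in zip(cams,masks))
    best=None
    st=np.array([.01,.01,3,.01][:len(p0)])
    p=np.array(p0,float)
    for k in range(3):
        r=minimize(cost,p,method="Nelder-Mead",options=dict(initial_simplex=np.vstack([p,p+np.diag(st/(k+1))]),xatol=1e-5,fatol=1e-5)); p=r.x
    return p,r.fun
E
python3 - <<'E'
from h import *
T,S=camera("top"),camera("side")
# dock
ms=[]
for c,(r0,r1,c0,c1) in ((T,(240,370,335,525)),(S,(195,350,110,310))):
    v=c["image"].max(2); w=np.zeros(v.shape,bool); w[r0:r1,c0:c1]=v[r0:r1,c0:c1]<62
    b=blob(w); h=cv2.convexHull(np.argwhere(b)[:,::-1].astype(np.float32)); ms.append(hullmask(h.reshape(-1,2),v.shape)); print("dockmask",b.sum(),ms[-1].sum())
g=unproj(T,(427,302),.02)
for cs,mm in (((T,S),ms),((T,),ms[:1]),((S,),ms[1:])):
    print("dock",fit(cs,mm,[g[0],g[1],7],lambda p:box(*p,.17,.31,0,.065)))
for i,u in enumerate([(380,307),(411,304),(443,300),(474,296)]): print(unproj(T,u,.02))
for n,(u,v),(us,vs) in (("blue",(146,295),(386,120)),("red",(181,295),(371,130)),("yellow",(214,295),(354,137)),("green",(249,293),(337,155))):
    mm=[]
    for c,a,b in ((T,u,v),(S,us,vs)):
        m=hsvmask(c["image"],n); w=np.zeros(m.shape,bool); w[b-35:b+35,a-25:a+25]=m[b-35:b+35,a-25:a+25]; mm.append(blob(w))
    g=unproj(T,(u,v),.167)
    f=lambda p:box(p[0],p[1],p[2],.102,.026,.167-p[3],.167)
    p,c=fit((T,),[mm[0].astype(float)],[g[0],g[1],0,.02],f); print(n,p.round(4),round(c,3),mm[0].sum(),"side",fit((T,S),[q.astype(float) for q in mm],p,f))
    # dots
    m=hsvmask(T["image"],n,90); k,l,st,ce=cv2.connectedComponentsWithStats(m.astype(np.uint8))
    for i in range(1,k):
        if 15<st[i,4]<90 and 120<ce[i,0]<285 and 255<ce[i,1]<345: print("  dot",ce[i].round(1),st[i,4],unproj(T,ce[i],.062).round(4))
E
```

```text
dockmask 10725 11468.396078431373
dockmask 11679 12005.243137254904
dock (array([ 0.4687003 , -0.25168364,  7.33558688]), np.float64(0.09764294906706743))
dock (array([ 0.47106298, -0.25192385,  7.64399144]), np.float64(0.03187549347037604))
dock (array([ 0.46282527, -0.24823779,  7.14789627]), np.float64(0.05376245738381628))
[ 0.470461   -0.14948284  0.02      ]
[ 0.47749464 -0.21861758  0.02      ]
[ 0.48678487 -0.29017509  0.02      ]
[ 0.49608571 -0.35967045  0.02      ]
blue [0.4833 0.3429 0.2277 0.0135] 0.191 755 side (array([ 0.4789279 ,  0.34303777, -0.44938374,  0.01766542]), np.float64(0.5350142274012974))
  dot [154.7 267.6] 46 [0.5502 0.345  0.062 ]
  dot [151.9 331.6] 46 [0.4117 0.3438 0.062 ]
red [0.4855 0.2721 0.126  0.0085] 0.212 699 side (array([ 0.48110786,  0.27242717, -0.93509153,  0.01827677]), np.float64(0.5567635890259246))
  dot [184.5 332.4] 60 [0.4103 0.2739 0.062 ]
yellow [0.4861 0.2036 1.0105 0.0157] 0.192 732 side (array([0.47787197, 0.20367613, 0.1316828 , 0.01988125]), np.float64(0.4934472200424643))
  dot [217.4 331.6] 54 [0.4124 0.2036 0.062 ]
green [ 4.8910e-01  1.3310e-01  1.3965e+00 -1.0000e-04] 0.361 551 side (array([ 0.47581359,  0.13221787, -0.78711387,  0.01743063]), np.float64(0.8541639338771699))
  dot [268.7 266.7] 18 [0.5536 0.0965 0.062 ]
  dot [251.1 266.8] 24 [0.5532 0.1348 0.062 ]
  dot [250.  331.3] 40 [0.4134 0.1338 0.062 ]
  dot [139.2 340. ] 24 [0.3939 0.3699 0.062 ]
  dot [151.5 340. ] 18 [0.394  0.3437 0.062 ]
  dot [168.8 340. ] 21 [0.394  0.3067 0.062 ]
  dot [193.8 340.3] 27 [0.3939 0.2533 0.062 ]
  dot [215.2 340.3] 19 [0.394  0.2077 0.062 ]
```

The tray bays are at x≈0.481, y≈0.344/0.274/0.204/0.134, with yaw near 0. The dock is near (0.470, -0.252) at about 7.3°. I'll move above green while I check the dock fit on an overlay.

Call:
step_arm(
  plan=[
    {"hand": 0.6,"xyz": [0.6,-1.3,0],"dr": [0,0,0.6]},
    {"hand": 0.6,"xyz": [1.0,-2.6,0],"dr": [0,0,1.2]},
    {"hand": 0.6,"xyz": [1.5,-3.9,0],"dr": [0,0,1.8]},
    {"hand": 0.6,"xyz": [2.0,-5.2,0],"dr": [0,0,2.4]},
    {"hand": 0.6,"xyz": [2.5,-6.5,0],"dr": [0,0,3.0]},
    {"hand": 0.6,"xyz": [3.0,-7.8,0],"dr": [0,0,3.6]},
    {"hand": 0.6,"xyz": [3.5,-9.1,0],"dr": [0,0,4.2]},
    {"hand": 0.6,"xyz": [4.0,-10.4,0],"dr": [0,0,4.44]},
    {"hand": 0.6,"xyz": [4.5,-11.7,0],"dr": [0,0,4.44]},
    {"hand": 0.6,"xyz": [5.0,-13.0,0],"dr": [0,0,4.44]},
    {"hand": 0.6,"xyz": [5.5,-14.2,0],"dr": [0,0,4.44]},
    {"hand": 0.6,"xyz": [5.9,-15.2,0],"dr": [0,0,4.44]},
  ],
)

```text
time_s: 1.2
position: [0.4519, 0.212, 0.2358]
tool_rot: [-180.0, 0.0, 179.9]
contact_force: [0.7, 0.6, 0.1]
gripper_width: 0.599
gripper_force: 0.0
```

```bash
python3 - <<'E'
from h import *
ims=[]
T,S=camera("top"),camera("side")
for c,(r0,r1,c0,c1) in ((T,(240,370,340,530)),(S,(195,350,115,305))):
    k=4; im=cv2.resize(c["image"][r0:r1,c0:c1,::-1],None,fx=k,fy=k,interpolation=cv2.INTER_CUBIC)
    P=lambda p:((proj(c,p)-[c0,r0]+.5)*k).round().astype(int)
    B=np.array(box(.470,-.2515,7.4,.17,.31,0,.065))
    for i in range(8):
        for j in (i^1,i^2,i^4):
            if j>i: cv2.line(im,*[tuple(map(int,q)) for q in P(B[[i,j]])],(0,255,255),1)
    a=np.radians(7.4);R=np.array([[np.cos(a),-np.sin(a)],[np.sin(a),np.cos(a)]])
    for y in (.105,.035,-.035,-.105):
        x,yy=R@[0,y]+[.470,-.2515]
        q=np.array(box(x,yy,7.4,.128,.05,.065,.065))[[0,2,6,4]]; cv2.polylines(im,[P(q)],True,(255,0,255),1)
    ims.append(cv2.convertScaleAbs(im,alpha=1.8))
cv2.imwrite("pics/ov_t.png",ims[0]); cv2.imwrite("pics/ov_s.png",ims[1][:600])
s=state(); print(s["time_s"],s["position"],s["tool_rot"],s["qpos"])
E
```

```text
1.3 [0.45288671 0.20951911 0.23568767] [-1.79874166e+02  2.67057311e-02  1.79526450e+02] [-27.5591741   19.05130366  -5.03898468 120.55028775   2.71296993
  40.54422748  55.13934842]
```

View pics/ov_t.png

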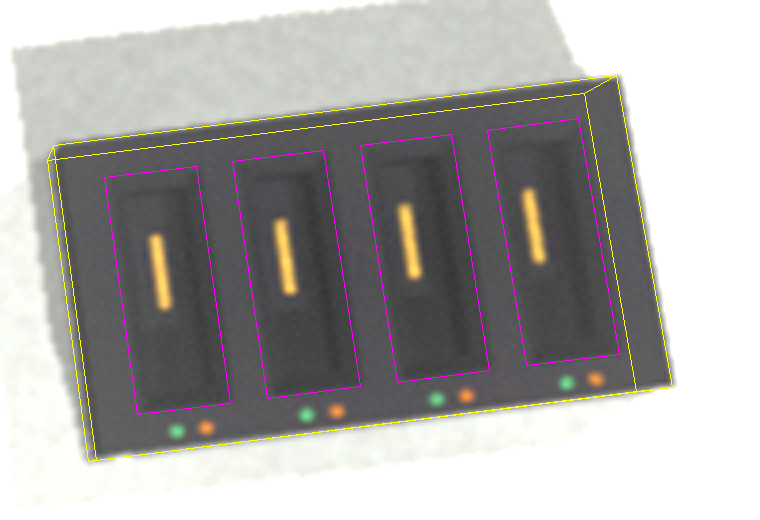

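The overlay fits the dock edges and the slot mouths to about 2 mm. Moving on to above green.

Call:
step_arm(
  plan=[
    {"hand": 0.6,"xyz": [0.5,-1.3,0],"dr": [0,0,0]},
    {"hand": 0.6,"xyz": [1.0,-2.2,0],"dr": [0,0,0]},
    {"hand": 0.6,"xyz": [1.0,-2.7,0],"dr": [0,0,0]},
    {"hand": 0.6,"xyz": [1.0,-2.7,0],"dr": [0,0,0]},
    {"hand": 0.6,"xyz": [1.0,-2.7,0],"dr": [0,0,0]},
    {"hand": 0.6,"xyz": [1.0,-2.7,0],"dr": [0,0,0]},
  ],
)

```text
time_s: 1.8
position: [0.4809, 0.1356, 0.2357]
tool_rot: [180.0, 0.0, -179.9]
contact_force: [0.5, -0.3, 0.6]
gripper_width: 0.598
gripper_force: 0.0
```

```bash
python3 - <<'E'
from h import *
W=camera("wrist"); s=state(); print(s["position"],s["tool_rot"],W["view"].round(4),W["intrinsics"])
cv2.imwrite("pics/w0.png",W["image"][:,:,::-1])
for n,y in (("green",.134),): print(proj(W,box(.481,y,0,.102,.026,.167,.167)).round())
E
```

```text
[0.48084988 0.1358116  0.23564264] [ 1.79963348e+02 -3.61809535e-04 -1.79903716e+02] [[-1.500e-03  1.000e+00  2.000e-04 -1.340e-01]
 [ 9.558e-01  1.400e-03  2.941e-01 -4.955e-01]
 [ 2.941e-01  6.000e-04 -9.558e-01  2.494e-01]
 [ 0.000e+00  0.000e+00  0.000e+00  1.000e+00]] [[428.34839029   0.         316.49870009]
 [  0.         428.34839029 241.26313759]
 [  0.           0.           1.        ]]
[[289. 172.]
 [289. 172.]
 [341. 172.]
 [341. 172.]
 [292. 350.]
 [292. 350.]
 [338. 350.]
 [338. 350.]]
```

View pics/w0.png

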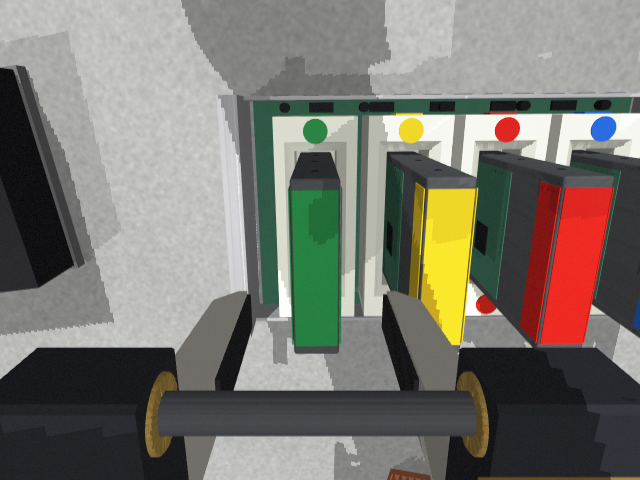

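The wrist view shows green centred between the fingers: the disk spans columns 290–340 at about row 265, the fingers sit at 250 and 385, and the neighbours clear. Descending to grip.

Call:
step_arm(
  plan=[
    {"hand": 0.6,"xyz": [0.05,-0.05,-0.6],"dr": [0,0,0]},
    {"hand": 0.6,"xyz": [0.05,-0.05,-1.4],"dr": [0,0,0]},
    {"hand": 0.6,"xyz": [0.05,-0.05,-2.1],"dr": [0,0,0]},
    {"hand": 0.6,"xyz": [0.05,-0.05,-2.7],"dr": [0,0,0]},
    {"hand": 0.6,"xyz": [0.05,-0.05,-3.1],"dr": [0,0,0]},
    {"hand": 0.6,"xyz": [0.05,-0.05,-3.25],"dr": [0,0,0]},
    {"hand": 0.6,"xyz": [0.05,-0.05,-3.25],"dr": [0,0,0]},
    {"hand": 0.2,"xyz": [0.05,-0.05,-3.25],"dr": [0,0,0]},
    {"hand": 0.2,"xyz": [0.05,-0.05,-3.25],"dr": [0,0,0]},
    {"hand": 0.2,"xyz": [0.05,-0.05,-3.25],"dr": [0,0,0]},
    {"hand": 0.2,"xyz": [0.05,-0.05,-3.25],"dr": [0,0,0]},
    {"hand": 0.2,"xyz": [0.05,-0.05,-3.25],"dr": [0,0,0]},
  ],
  grip_force=40,
)

```text
time_s: 2.85
position: [0.483, 0.1328, 0.1387]
tool_rot: [180.0, 0.1, 180.0]
contact_force: [-0.9, 0.4, -0.2]
gripper_width: 0.287
gripper_force: 0.4
```

Call:
step_arm(
  plan=[
    {"hand": 0.0,"xyz": [0,0,0],"dr": [0,0,0]},
    {"hand": 0.0,"xyz": [0,0,0],"dr": [0,0,0]},
    {"hand": 0.0,"xyz": [0,0,0],"dr": [0,0,0]},
    {"hand": 0.0,"xyz": [0,0,0],"dr": [0,0,0]},
  ],
)

```text
time_s: 3.18
position: [0.4829, 0.1328, 0.1387]
tool_rot: [180.0, 0.1, 180.0]
contact_force: [-1.6, 0.6, 6.8]
gripper_width: 0.28
gripper_force: 40.0
```

Call:
step_arm(
  plan=[
    {"hand": 0.0,"xyz": [0,0,0.1],"dr": [0,0,0]},
    {"hand": 0.0,"xyz": [0,0,0.3],"dr": [0,0,0]},
    {"hand": 0.0,"xyz": [0,0,0.6],"dr": [0,0,0]},
    {"hand": 0.0,"xyz": [0,0,1.0],"dr": [0,0,0]},
    {"hand": 0.0,"xyz": [0,0,1.5],"dr": [0,0,0]},
    {"hand": 0.0,"xyz": [0,0,2.0],"dr": [0,0,0]},
    {"hand": 0.0,"xyz": [0,0,2.4],"dr": [0,0,0]},
    {"hand": 0.0,"xyz": [0,0,2.7],"dr": [0,0,0]},
    {"hand": 0.0,"xyz": [0,-0.1,2.8],"dr": [0,0,0]},
    {"hand": 0.0,"xyz": [0,-0.4,2.8],"dr": [0,0,0]},
    {"hand": 0.0,"xyz": [0,-0.9,2.8],"dr": [0,0,0]},
    {"hand": 0.0,"xyz": [0,-1.6,2.8],"dr": [0,0,0]},
  ],
)

```text
time_s: 4.18
position: [0.4822, 0.0846, 0.2215]
tool_rot: [180.0, -0.0, -179.9]
contact_force: [1.1, -0.5, -5.5]
gripper_width: 0.276
gripper_force: 40.0
```

Call:
step_arm(
  plan=[
    {"hand": 0.0,"xyz": [0,-0.9,0],"dr": [0,0,0]},
    {"hand": 0.0,"xyz": [0,-2.0,0],"dr": [0,0,0]},
    {"hand": 0.0,"xyz": [0,-3.2,0],"dr": [0,0,0]},
    {"hand": 0.0,"xyz": [0,-4.4,0],"dr": [0,0,0.2]},
    {"hand": 0.0,"xyz": [0,-5.6,0],"dr": [0,0,0.4]},
    {"hand": 0.0,"xyz": [0,-6.8,0],"dr": [0,0,0.6]},
    {"hand": 0.0,"xyz": [0,-8.0,0],"dr": [0,0,0.8]},
    {"hand": 0.0,"xyz": [0,-9.2,0],"dr": [0,0,1.0]},
    {"hand": 0.0,"xyz": [0,-10.4,0],"dr": [0,0,1.2]},
    {"hand": 0.0,"xyz": [0,-11.4,0],"dr": [0,0,1.4]},
    {"hand": 0.0,"xyz": [0,-12.2,0],"dr": [0,0,1.48]},
    {"hand": 0.0,"xyz": [0,-12.8,0],"dr": [0,0,1.48]},
  ],
)

```text
time_s: 5.18
position: [0.4808, -0.3028, 0.221]
tool_rot: [180.0, -0.1, -172.8]
contact_force: [0.0, -0.4, -5.1]
gripper_width: 0.277
gripper_force: 40.0
```

```bash
python3 - <<'E'
from h import *
W=camera("wrist"); s=state(); print(s["position"],s["tool_rot"],s["contact_force"],s["qpos"])
im=W["image"][:,:,::-1].copy(); a=np.radians(7.4)
for y in (.105,.035,-.035,-.105):
    q=proj(W,np.array(box(.4695-np.sin(a)*y,-.2512+np.cos(a)*y,7.4,.128,.05,.065,.065))[[0,2,6,4]])
    cv2.polylines(im,[q.round().astype(int)],True,(255,0,255),1)
cv2.imwrite("pics/w1.png",cv2.convertScaleAbs(im,alpha=1.8))
E
```

```text
[ 0.48059    -0.30615952  0.22106651] [-1.79873554e+02 -1.05069408e-01 -1.72944114e+02] [ 1.52464788 -4.82132299 -4.57601722] [ 28.52440917  24.72535281  -2.54187993 113.05133313   1.82299986
  42.27765562 121.92189647]
```

View pics/w1.png

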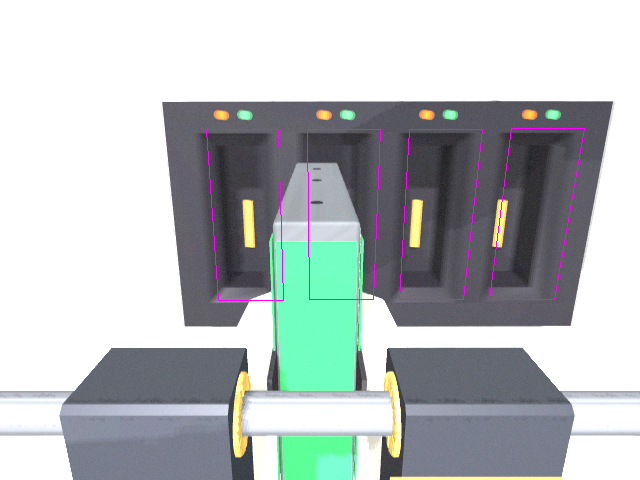

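The dock is nearly square to the tool in the wrist view, with its front edge on row 102 from column 163 to 610 and the predicted slot mouths close to the real ones. I'll measure the top-face corners.

```bash
python3 - <<'E'
from h import *
W=camera("wrist"); g=W["image"].max(2).astype(float); d=(g<62)
def line(pts): return cv2.fitLine(np.array(pts,np.float32),cv2.DIST_HUBER,0,.01,.01).ravel()
front=line([(u,np.argmax(d[80:130,u])+80-.5) for u in range(175,600,5)])
left=line([(140+np.argmax(d[v,140:220])-.5,v) for v in range(110,240,5)])
right=line([(630-np.argmax(d[v,630:540:-1])+.5,v) for v in range(110,320,5)])
back=line([(u,345-np.argmax(d[345:300:-1,u])+.5) for u in list(range(190,230,5))+list(range(405,570,5))])
def X(a,b):
    s=np.linalg.solve(np.c_[a[:2],-b[:2]],b[2:]-a[2:]); return a[2:]+s[0]*a[:2]
C=[X(front,left),X(front,right),X(back,right),X(back,left)]
Q=np.array([unproj(W,c,.065) for c in C])[:,:2]; print(np.round(C,1),Q.round(4))
fr,ri,ba,le=[Q[(i+1)%4]-Q[i] for i in range(4)]
print("len",[np.linalg.norm(v).round(4) for v in (fr,ri,ba,le)],"ctr",Q.mean(0).round(4),"yaw",[np.degrees(np.arctan2(-v[0],v[1])).round(2) for v in (fr,-ba)])
s=state();print(s["position"],s["tool_rot"])
E
```

```text
[[168.  103.7]
 [624.1 101.2]
 [580.7 325.4]
 [190.7 326.6]] [[ 0.4088 -0.4181]
 [ 0.3692 -0.1124]
 [ 0.5361 -0.0905]
 [ 0.5756 -0.3963]]
len [np.float64(0.3083), np.float64(0.1683), np.float64(0.3083), np.float64(0.1682)] ctr [ 0.4724 -0.2543] yaw [np.float64(7.37), np.float64(7.37)]
[ 0.48071769 -0.30378821  0.22097731] [-1.79947024e+02 -1.08737383e-01 -1.72932809e+02]
```

Call:
step_arm(
  plan=[
    {"hand": 0.0,"xyz": [0.05,-0.6,0],"dr": [0,0,0]},
    {"hand": 0.0,"xyz": [0.1,-1.2,0],"dr": [0,0,0]},
    {"hand": 0.0,"xyz": [0.15,-1.7,0],"dr": [0,0,0]},
    {"hand": 0.0,"xyz": [0.15,-1.85,0],"dr": [0,0,0]},
    {"hand": 0.0,"xyz": [0.15,-1.85,0],"dr": [0,0,0]},
    {"hand": 0.0,"xyz": [0.15,-1.85,0],"dr": [0,0,0]},
    {"hand": 0.0,"xyz": [0.15,-1.85,0],"dr": [0,0,0]},
    {"hand": 0.0,"xyz": [0.15,-1.85,0],"dr": [0,0,0]},
    {"hand": 0.0,"xyz": [0.15,-1.85,0],"dr": [0,0,0]},
  ],
)

```text
time_s: 6.03
position: [0.4873, -0.3539, 0.2222]
tool_rot: [180.0, 0.0, -172.6]
contact_force: [-0.4, -0.4, -5.8]
gripper_width: 0.275
gripper_force: 40.0
```

```bash
python3 - <<'E'
from h import *
W=camera("wrist"); s=state(); print(s["position"],s["tool_rot"],s["contact_force"],s["qpos"][6])
T=camera("top"); S=camera("side"); p=s["position"]; ims=[]
for c,(r0,r1,c0,c1) in ((T,(220,370,400,560)),(S,(140,340,120,280))):
    k=3; im=cv2.resize(c["image"][r0:r1,c0:c1,::-1],None,fx=k,fy=k,interpolation=cv2.INTER_CUBIC); a=np.radians(7.37)
    for y in (.105,.035,-.035,-.105):
        q=proj(c,np.array(box(.4718-np.sin(a)*y,-.2535+np.cos(a)*y,7.37,.128,.05,.065,.065))[[0,2,6,4]])
        cv2.polylines(im,[((q-[c0,r0]+.5)*k).round().astype(int)],True,(255,0,255),1)
    ims.append(cv2.convertScaleAbs(cv2.copyMakeBorder(im,0,600-im.shape[0],0,0,cv2.BORDER_CONSTANT),alpha=1.6))
cv2.imwrite("pics/p2.png",np.hstack(ims)[:, :800])
E
```

```text
[ 0.48732698 -0.35411196  0.22222106] [ 1.79990848e+02  7.00916450e-03 -1.72559699e+02] [ 0.52467316  0.66379327 -6.12163752] 126.39101260398864
```

View pics/p2.png

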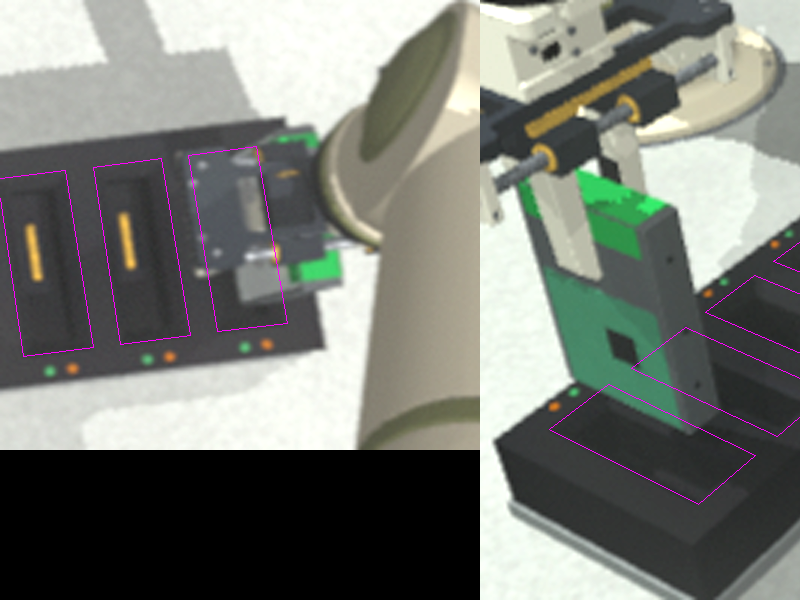

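The disk hangs upright over the right-hand slot. I'll repeat the wrist measurement now that the arm is still.

```bash
cat >> h.py <<'E'
def dock_wrist(W):
    """dock pose from front, back and +y edges of its top face"""
    d=W["image"].max(2)<62
    a=np.radians(7.37); c0=np.array([.4715,-.253])
    w=lambda x,y:proj(W,[[*(c0+[x*np.cos(a)-y*np.sin(a),x*np.sin(a)+y*np.cos(a)]),.065]])[0]
    pts=[]
    for kind in ("f","b","l","r"):
        for t in np.linspace(-.95,.95,60):
            if kind in "fb": sx=-1 if kind=="f" else 1; i,o=[np.array((sx*(.085+e),t*.155)) for e in(-.008,.012)]
            else: sy=1 if kind=="l" else -1; i,o=[np.array((t*.085,sy*(.155+e))) for e in(-.008,.012)]
            q=[i+(o-i)*s for s in np.linspace(0,1,60)]; px=np.array([w(*z) for z in q])
            if px.min()<1 or px[:,0].max()>638 or px[:,1].max()>340: continue
            g=np.array([d[int(round(v)),int(round(u))] for u,v in px])
            k=np.argmin(g)
            if g[0] and not g[-1] and g[:k].all() and not g[k:].any(): pts.append((kind,*unproj(W,px[k],.065)[:2]))
    K=np.array([p[0] for p in pts]); P=np.array([p[1:] for p in pts],float)
    def res(p):
        a=np.radians(p[2]); L=(P-p[:2])@np.array([[np.cos(a),-np.sin(a)],[np.sin(a),np.cos(a)]])
        return np.select([K=="f",K=="b",K=="l"],[L[:,0]+.085,L[:,0]-.085,L[:,1]-.155],L[:,1]+.155)*1000
    from scipy.optimize import least_squares
    r=least_squares(res,[*c0,7.37],loss="soft_l1",x_scale=[.01,.01,1]); e=res(r.x)
    return r.x,{k:(int((K==k).sum()),round(float(np.median(e[K==k])),2)) for k in set(K)}
E
python3 - <<'E'
from h import *
W=camera("wrist"); print(dock_wrist(W)); print(state()["position"])
E
```

```text
(array([ 0.47222498, -0.25424441,  7.56274181]), {np.str_('b'): (39, -0.67), np.str_('r'): (36, 0.01), np.str_('f'): (31, 0.69)})
[ 0.48727365 -0.35455261  0.22223199]
```

Call:
step_arm(
  plan=[
    {"hand": 0.0,"xyz": [-0.05,-0.1,0],"dr": [0,0,0]},
    {"hand": 0.0,"xyz": [-0.05,-0.1,-0.2],"dr": [0,0,0]},
    {"hand": 0.0,"xyz": [-0.05,-0.1,-0.5],"dr": [0,0,0]},
    {"hand": 0.0,"xyz": [-0.05,-0.1,-0.8],"dr": [0,0,0]},
    {"hand": 0.0,"xyz": [-0.05,-0.1,-1.0],"dr": [0,0,0]},
    {"hand": 0.0,"xyz": [-0.05,-0.1,-1.2],"dr": [0,0,0]},
    {"hand": 0.0,"xyz": [-0.05,-0.1,-1.35],"dr": [0,0,0]},
    {"hand": 0.0,"xyz": [-0.05,-0.1,-1.5],"dr": [0,0,0]},
    {"hand": 0.0,"xyz": [-0.05,-0.1,-1.6],"dr": [0,0,0]},
    {"hand": 0.0,"xyz": [-0.05,-0.1,-1.7],"dr": [0,0,0]},
    {"hand": 0.0,"xyz": [-0.05,-0.1,-1.8],"dr": [0,0,0]},
    {"hand": 0.0,"xyz": [-0.05,-0.1,-1.9],"dr": [0,0,0]},
  ],
)

```text
time_s: 7.23
position: [0.4858, -0.3579, 0.165]
tool_rot: [-180.0, 0.0, -172.6]
contact_force: [0.6, -0.1, -5.8]
gripper_width: 0.28
gripper_force: 40.0
```

Call:
step_arm(
  plan=[
    {"hand": 0.0,"xyz": [0,0,-0.12],"dr": [0,0,0]},
    {"hand": 0.0,"xyz": [0,0,-0.25],"dr": [0,0,0]},
    {"hand": 0.0,"xyz": [0,0,-0.38],"dr": [0,0,0]},
    {"hand": 0.0,"xyz": [0,0,-0.5],"dr": [0,0,0]},
    {"hand": 0.0,"xyz": [0,0,-0.6],"dr": [0,0,0]},
    {"hand": 0.0,"xyz": [0,0,-0.68],"dr": [0,0,0]},
    {"hand": 0.0,"xyz": [0,0,-0.75],"dr": [0,0,0]},
    {"hand": 0.0,"xyz": [0,0,-0.8],"dr": [0,0,0]},
    {"hand": 0.0,"xyz": [0,0,-0.84],"dr": [0,0,0]},
    {"hand": 0.0,"xyz": [0,0,-0.86],"dr": [0,0,0]},
    {"hand": 0.0,"xyz": [0,0,-0.88],"dr": [0,0,0]},
    {"hand": 0.0,"xyz": [0,0,-0.88],"dr": [0,0,0]},
  ],
)

```text
time_s: 8.23
position: [0.4857, -0.3579, 0.1388]
tool_rot: [-180.0, 0.0, -172.6]
contact_force: [0.3, 0.2, -5.2]
gripper_width: 0.277
gripper_force: 40.0
```

Call:
step_arm(
  plan=[
    {"hand": 0.0,"xyz": [0,0,-0.02],"dr": [0,0,0]},
    {"hand": 0.0,"xyz": [0,0,-0.04],"dr": [0,0,0]},
    {"hand": 0.0,"xyz": [0,0,-0.05],"dr": [0,0,0]},
    {"hand": 0.0,"xyz": [0,0,-0.05],"dr": [0,0,0]},
  ],
)

```text
time_s: 8.57
position: [0.4857, -0.358, 0.1387]
tool_rot: [-180.0, 0.0, -172.6]
contact_force: [-4.7, 1.8, 10.0]
gripper_width: 0.28
gripper_force: 40.0
```

Call:
step_arm(
  plan=[
    {"hand": 0.4,"xyz": [0,0,0],"dr": [0,0,0]},
    {"hand": 0.6,"xyz": [0,0,0],"dr": [0,0,0]},
    {"hand": 0.6,"xyz": [0,0,0],"dr": [0,0,0]},
    {"hand": 0.6,"xyz": [0,0,0],"dr": [0,0,0]},
    {"hand": 0.6,"xyz": [0,0,0.2],"dr": [0,0,0]},
    {"hand": 0.6,"xyz": [0,0,0.7],"dr": [0,0,0]},
    {"hand": 0.6,"xyz": [0,0,1.4],"dr": [0,0,0]},
    {"hand": 0.6,"xyz": [0,0,2.1],"dr": [0,0,0]},
    {"hand": 0.6,"xyz": [0,0,2.7],"dr": [0,0,0]},
    {"hand": 0.6,"xyz": [0,0,3.1],"dr": [0,0,0]},
    {"hand": 0.6,"xyz": [0,0,3.25],"dr": [0,0,0]},
    {"hand": 0.6,"xyz": [0,0,3.25],"dr": [0,0,0]},
  ],
)

```text
time_s: 9.57
position: [0.4861, -0.3581, 0.236]
tool_rot: [-179.9, 0.1, -172.6]
contact_force: [0.0, -0.3, 0.2]
gripper_width: 0.599
gripper_force: 0.0
```

```bash
python3 - <<'E'
from h import *
W=camera("wrist"); s=state(); print(s["time_s"],s["position"],s["tool_rot"],s["contact_force"],dock_wrist(W))
cv2.imwrite("pics/w3.png",cv2.convertScaleAbs(W["image"][:,:,::-1],alpha=1.7))
E
```

```text
9.6167 [ 0.48571302 -0.35786725  0.23497066] [-1.79973759e+02  3.45702485e-02 -1.72617434e+02] [ 0.75570005  0.3560645  -0.54400294] (array([ 0.47166176, -0.25395677,  7.39119704]), {np.str_('f'): (29, 0.86), np.str_('r'): (42, -0.01), np.str_('b'): (41, -0.58)})
```

View pics/w3.png

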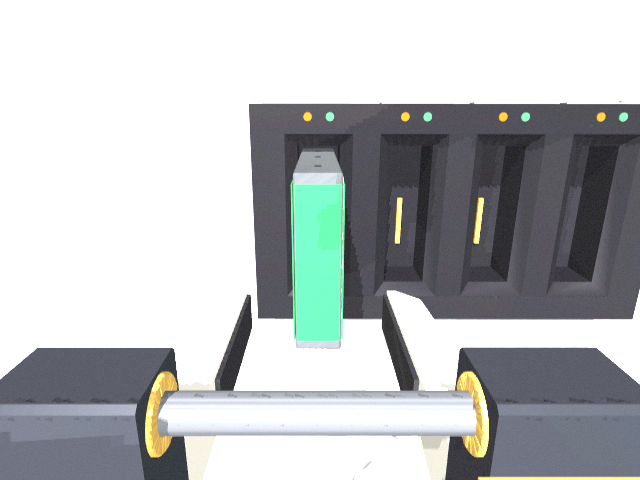

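Green stands upright in the rightmost bay (columns 295–343). Next is yellow.

Call:
step_arm(
  plan=[
    {"hand": 0.6,"xyz": [0,0.6,0],"dr": [0,0,-0.1]},
    {"hand": 0.6,"xyz": [0,1.8,0],"dr": [0,0,-0.3]},
    {"hand": 0.6,"xyz": [0,3.1,0],"dr": [0,0,-0.5]},
    {"hand": 0.6,"xyz": [0,4.4,0],"dr": [0,0,-0.7]},
    {"hand": 0.6,"xyz": [0,5.7,0],"dr": [0,0,-0.9]},
    {"hand": 0.6,"xyz": [0,7.0,0],"dr": [0,0,-1.1]},
    {"hand": 0.6,"xyz": [0,8.3,0],"dr": [0,0,-1.3]},
    {"hand": 0.6,"xyz": [-0.12,9.6,0],"dr": [0,0,-1.48]},
    {"hand": 0.6,"xyz": [-0.12,10.9,0],"dr": [0,0,-1.48]},
    {"hand": 0.6,"xyz": [-0.12,12.2,0],"dr": [0,0,-1.48]},
    {"hand": 0.6,"xyz": [-0.12,13.5,0],"dr": [0,0,-1.48]},
    {"hand": 0.6,"xyz": [-0.12,14.8,0],"dr": [0,0,-1.48]},
  ],
)

```text
time_s: 10.62
position: [0.4812, 0.0879, 0.2338]
tool_rot: [-180.0, -0.1, 180.0]
contact_force: [0.9, 0.0, -0.6]
gripper_width: 0.6
gripper_force: 0.0
```

Call:
step_arm(
  plan=[
    {"hand": 0.6,"xyz": [0,1.2,0],"dr": [0,0,0]},
    {"hand": 0.6,"xyz": [0,2.2,0],"dr": [0,0,0]},
    {"hand": 0.6,"xyz": [0,3.0,0],"dr": [0,0,0]},
    {"hand": 0.6,"xyz": [0,3.6,0],"dr": [0,0,0]},
    {"hand": 0.6,"xyz": [0,3.9,0],"dr": [0,0,0]},
    {"hand": 0.6,"xyz": [0,3.9,0],"dr": [0,0,0]},
    {"hand": 0.6,"xyz": [0,3.9,0],"dr": [0,0,0]},
    {"hand": 0.6,"xyz": [0,3.9,0],"dr": [0,0,0]},
    {"hand": 0.6,"xyz": [0,3.9,0],"dr": [0,0,0]},
  ],
)

```text
time_s: 11.37
position: [0.4822, 0.2015, 0.2346]
tool_rot: [-180.0, -0.0, 179.9]
contact_force: [-0.2, 0.5, 0.1]
gripper_width: 0.597
gripper_force: 0.0
```

```bash
python3 - <<'E'
from h import *
W=camera("wrist"); s=state(); print(s["position"],s["tool_rot"])
m=blob(hsvmask(W["image"],"yellow")); r=cv2.minAreaRect(np.argwhere(m)[:,::-1].astype(np.float32)); print(r)
for v in (200,250,300,330): u=np.where(m[v])[0]; print(v,u.min(),u.max(),unproj(W,((u.min()+u.max())/2,v),.167))
E
```

```text
[0.48221275 0.20169105 0.23468415] [-1.79971236e+02 -2.50244872e-03  1.79866832e+02]
((322.5, 265.0), (158.0, 47.0), 90.0)
200 299 346 [0.44558912 0.20365568 0.167     ]
250 301 345 [0.47256231 0.2039808  0.167     ]
300 302 345 [0.50155595 0.20433028 0.167     ]
330 303 344 [0.52001835 0.20438379 0.167     ]
```

Call:
step_arm(
  plan=[
    {"hand": 0.6,"xyz": [0,0.08,-0.6],"dr": [0,0,0]},
    {"hand": 0.6,"xyz": [0,0.08,-1.4],"dr": [0,0,0]},
    {"hand": 0.6,"xyz": [0,0.08,-2.1],"dr": [0,0,0]},
    {"hand": 0.6,"xyz": [0,0.08,-2.7],"dr": [0,0,0]},
    {"hand": 0.6,"xyz": [0,0.08,-3.1],"dr": [0,0,0]},
    {"hand": 0.6,"xyz": [0,0.08,-3.2],"dr": [0,0,0]},
    {"hand": 0.6,"xyz": [0,0.08,-3.2],"dr": [0,0,0]},
    {"hand": 0.2,"xyz": [0,0.08,-3.2],"dr": [0,0,0]},
    {"hand": 0.2,"xyz": [0,0.08,-3.2],"dr": [0,0,0]},
    {"hand": 0.2,"xyz": [0,0.08,-3.2],"dr": [0,0,0]},
    {"hand": 0.2,"xyz": [0,0.08,-3.2],"dr": [0,0,0]},
    {"hand": 0.0,"xyz": [0,0.08,-3.2],"dr": [0,0,0]},
  ],
)

```text
time_s: 12.42
position: [0.4823, 0.2056, 0.1393]
tool_rot: [180.0, 0.1, 180.0]
contact_force: [0.0, -3.7, 1.9]
gripper_width: 0.296
gripper_force: 1.8
```

Call:
step_arm(
  plan=[
    {"hand": 0.0,"xyz": [0,0,0],"dr": [0,0,0]},
    {"hand": 0.0,"xyz": [0,0,0],"dr": [0,0,0]},
    {"hand": 0.0,"xyz": [0,0,0],"dr": [0,0,0]},
    {"hand": 0.0,"xyz": [0,0,0],"dr": [0,0,0]},
  ],
)

```text
time_s: 12.75
position: [0.4822, 0.2056, 0.1392]
tool_rot: [180.0, 0.0, 180.0]
contact_force: [-1.7, -0.7, 6.1]
gripper_width: 0.275
gripper_force: 39.9
```

Call:
step_arm(
  plan=[
    {"hand": 0.0,"xyz": [0,0,0.1],"dr": [0,0,0]},
    {"hand": 0.0,"xyz": [0,0,0.3],"dr": [0,0,0]},
    {"hand": 0.0,"xyz": [0,0,0.6],"dr": [0,0,0]},
    {"hand": 0.0,"xyz": [0,0,1.0],"dr": [0,0,0]},
    {"hand": 0.0,"xyz": [0,0,1.5],"dr": [0,0,0]},
    {"hand": 0.0,"xyz": [0,0,2.0],"dr": [0,0,0]},
    {"hand": 0.0,"xyz": [0,0,2.4],"dr": [0,0,0]},
    {"hand": 0.0,"xyz": [0,0,2.7],"dr": [0,0,0]},
    {"hand": 0.0,"xyz": [0,-0.1,2.8],"dr": [0,0,0]},
    {"hand": 0.0,"xyz": [0,-0.4,2.8],"dr": [0,0,0]},
    {"hand": 0.0,"xyz": [0,-0.9,2.8],"dr": [0,0,0]},
    {"hand": 0.0,"xyz": [0,-1.6,2.8],"dr": [0,0,0]},
  ],
)

```text
time_s: 13.75
position: [0.4815, 0.1575, 0.2221]
tool_rot: [180.0, -0.0, -179.9]
contact_force: [-0.1, -0.2, -5.6]
gripper_width: 0.271
gripper_force: 39.9
```

Call:
step_arm(
  plan=[
    {"hand": 0.0,"xyz": [0,-0.9,0],"dr": [0,0,0]},
    {"hand": 0.0,"xyz": [0,-2.0,0],"dr": [0,0,0]},
    {"hand": 0.0,"xyz": [0,-3.2,0],"dr": [0,0,0]},
    {"hand": 0.0,"xyz": [0,-4.4,0],"dr": [0,0,0.2]},
    {"hand": 0.0,"xyz": [-0.05,-5.6,0],"dr": [0,0,0.4]},
    {"hand": 0.0,"xyz": [-0.1,-6.8,0],"dr": [0,0,0.6]},
    {"hand": 0.0,"xyz": [-0.15,-8.0,0],"dr": [0,0,0.8]},
    {"hand": 0.0,"xyz": [-0.18,-9.2,0],"dr": [0,0,1.0]},
    {"hand": 0.0,"xyz": [-0.18,-10.4,0],"dr": [0,0,1.2]},
    {"hand": 0.0,"xyz": [-0.18,-11.6,0],"dr": [0,0,1.4]},
    {"hand": 0.0,"xyz": [-0.18,-12.7,0],"dr": [0,0,1.48]},
    {"hand": 0.0,"xyz": [-0.18,-13.6,0],"dr": [0,0,1.48]},
  ],
)

```text
time_s: 14.75
position: [0.4749, -0.2539, 0.2218]
tool_rot: [-180.0, -0.1, -172.7]
contact_force: [0.4, -0.5, -6.0]
gripper_width: 0.275
gripper_force: 39.9
```

Call:
step_arm(
  plan=[
    {"hand": 0.0,"xyz": [0,-0.7,0],"dr": [0,0,0]},
    {"hand": 0.0,"xyz": [0,-1.1,0],"dr": [0,0,0]},
    {"hand": 0.0,"xyz": [0,-1.25,0],"dr": [0,0,0]},
    {"hand": 0.0,"xyz": [0,-1.25,0],"dr": [0,0,0]},
    {"hand": 0.0,"xyz": [0,-1.25,0],"dr": [0,0,0]},
    {"hand": 0.0,"xyz": [0,-1.25,0],"dr": [0,0,0]},
    {"hand": 0.0,"xyz": [0,-1.25,0],"dr": [0,0,0]},
    {"hand": 0.0,"xyz": [0,-1.25,0],"dr": [0,0,0]},
  ],
)

```text
time_s: 15.42
position: [0.4769, -0.2868, 0.2228]
tool_rot: [180.0, 0.0, -172.5]
contact_force: [0.3, 0.8, -6.0]
gripper_width: 0.281
gripper_force: 39.9
```

Call:
step_arm(
  plan=[
    {"hand": 0.0,"xyz": [0,-0.05,0],"dr": [0,0,0]},
    {"hand": 0.0,"xyz": [0,-0.05,-0.2],"dr": [0,0,0]},
    {"hand": 0.0,"xyz": [0,-0.05,-0.5],"dr": [0,0,0]},
    {"hand": 0.0,"xyz": [0,-0.05,-0.8],"dr": [0,0,0]},
    {"hand": 0.0,"xyz": [0,-0.05,-1.0],"dr": [0,0,0]},
    {"hand": 0.0,"xyz": [0,-0.05,-1.2],"dr": [0,0,0]},
    {"hand": 0.0,"xyz": [0,-0.05,-1.35],"dr": [0,0,0]},
    {"hand": 0.0,"xyz": [0,-0.05,-1.5],"dr": [0,0,0]},
    {"hand": 0.0,"xyz": [0,-0.05,-1.6],"dr": [0,0,0]},
    {"hand": 0.0,"xyz": [0,-0.05,-1.7],"dr": [0,0,0]},
    {"hand": 0.0,"xyz": [0,-0.05,-1.8],"dr": [0,0,0]},
    {"hand": 0.0,"xyz": [0,-0.05,-1.9],"dr": [0,0,0]},
  ],
)

```text
time_s: 16.42
position: [0.4768, -0.2895, 0.1656]
tool_rot: [-180.0, 0.0, -172.6]
contact_force: [-0.0, -0.6, -5.8]
gripper_width: 0.28
gripper_force: 39.9
```

Call:
step_arm(
  plan=[
    {"hand": 0.0,"xyz": [0,0,-0.12],"dr": [0,0,0]},
    {"hand": 0.0,"xyz": [0,0,-0.25],"dr": [0,0,0]},
    {"hand": 0.0,"xyz": [0,0,-0.38],"dr": [0,0,0]},
    {"hand": 0.0,"xyz": [0,0,-0.5],"dr": [0,0,0]},
    {"hand": 0.0,"xyz": [0,0,-0.6],"dr": [0,0,0]},
    {"hand": 0.0,"xyz": [0,0,-0.68],"dr": [0,0,0]},
    {"hand": 0.0,"xyz": [0,0,-0.75],"dr": [0,0,0]},
    {"hand": 0.0,"xyz": [0,0,-0.8],"dr": [0,0,0]},
    {"hand": 0.0,"xyz": [0,0,-0.84],"dr": [0,0,0]},
    {"hand": 0.0,"xyz": [0,0,-0.88],"dr": [0,0,0]},
    {"hand": 0.0,"xyz": [0,0,-0.9],"dr": [0,0,0]},
    {"hand": 0.0,"xyz": [0,0,-0.9],"dr": [0,0,0]},
  ],
)

```text
time_s: 17.42
position: [0.4767, -0.2895, 0.1392]
tool_rot: [-180.0, 0.0, -172.6]
contact_force: [-2.3, 0.8, 0.6]
gripper_width: 0.279
gripper_force: 40.0
```

Call:
step_arm(
  plan=[
    {"hand": 0.0,"xyz": [0,0,-0.02],"dr": [0,0,0]},
    {"hand": 0.0,"xyz": [0,0,-0.03],"dr": [0,0,0]},
    {"hand": 0.0,"xyz": [0,0,-0.03],"dr": [0,0,0]},
  ],
)

```text
time_s: 17.67
position: [0.4767, -0.2896, 0.1392]
tool_rot: [-180.0, 0.0, -172.6]
contact_force: [-4.3, 1.4, 12.1]
gripper_width: 0.277
gripper_force: 40.0
```

Call:
step_arm(
  plan=[
    {"hand": 0.4,"xyz": [0,0,0],"dr": [0,0,0]},
    {"hand": 0.6,"xyz": [0,0,0],"dr": [0,0,0]},
    {"hand": 0.6,"xyz": [0,0,0],"dr": [0,0,0]},
    {"hand": 0.6,"xyz": [0,0,0],"dr": [0,0,0]},
    {"hand": 0.6,"xyz": [0,0,0.2],"dr": [0,0,0]},
    {"hand": 0.6,"xyz": [0,0,0.7],"dr": [0,0,0]},
    {"hand": 0.6,"xyz": [0,0,1.4],"dr": [0,0,0]},
    {"hand": 0.6,"xyz": [0,0,2.1],"dr": [0,0,0]},
    {"hand": 0.6,"xyz": [0,0,2.7],"dr": [0,0,0]},
    {"hand": 0.6,"xyz": [0,0,3.1],"dr": [0,0,0]},
    {"hand": 0.6,"xyz": [0,0,3.25],"dr": [0,0,0]},
    {"hand": 0.6,"xyz": [0,0,3.25],"dr": [0,0,0]},
  ],
)

```text
time_s: 18.67
position: [0.4771, -0.2897, 0.2366]
tool_rot: [-179.9, 0.1, -172.6]
contact_force: [-0.3, -0.2, 0.5]
gripper_width: 0.599
gripper_force: 0.0
```

Call:
step_arm(
  plan=[
    {"hand": 0.6,"xyz": [0,0.6,0],"dr": [0,0,-0.1]},
    {"hand": 0.6,"xyz": [0,1.8,0],"dr": [0,0,-0.3]},
    {"hand": 0.6,"xyz": [0,3.1,0],"dr": [0,0,-0.5]},
    {"hand": 0.6,"xyz": [0,4.4,0],"dr": [0,0,-0.7]},
    {"hand": 0.6,"xyz": [0.05,5.7,0],"dr": [0,0,-0.9]},
    {"hand": 0.6,"xyz": [0.1,7.0,0],"dr": [0,0,-1.1]},
    {"hand": 0.6,"xyz": [0.15,8.3,0],"dr": [0,0,-1.3]},
    {"hand": 0.6,"xyz": [0.18,9.6,0],"dr": [0,0,-1.48]},
    {"hand": 0.6,"xyz": [0.18,10.9,0],"dr": [0,0,-1.48]},
    {"hand": 0.6,"xyz": [0.18,12.2,0],"dr": [0,0,-1.48]},
    {"hand": 0.6,"xyz": [0.18,13.5,0],"dr": [0,0,-1.48]},
    {"hand": 0.6,"xyz": [0.18,14.8,0],"dr": [0,0,-1.48]},
  ],
)

```text
time_s: 19.67
position: [0.4813, 0.1563, 0.2344]
tool_rot: [-180.0, -0.1, 180.0]
contact_force: [0.9, -0.8, -0.0]
gripper_width: 0.598
gripper_force: 0.0
```

Call:
step_arm(
  plan=[
    {"hand": 0.6,"xyz": [0,1.2,0],"dr": [0,0,0]},
    {"hand": 0.6,"xyz": [0,2.2,0],"dr": [0,0,0]},
    {"hand": 0.6,"xyz": [0,3.0,0],"dr": [0,0,0]},
    {"hand": 0.6,"xyz": [0,3.6,0],"dr": [0,0,0]},
    {"hand": 0.6,"xyz": [0,4.0,0],"dr": [0,0,0]},
    {"hand": 0.6,"xyz": [0,4.0,0],"dr": [0,0,0]},
    {"hand": 0.6,"xyz": [0,4.0,0],"dr": [0,0,0]},
    {"hand": 0.6,"xyz": [0,4.0,0],"dr": [0,0,0]},
    {"hand": 0.6,"xyz": [0,4.0,0],"dr": [0,0,0]},
  ],
)

```text
time_s: 20.42
position: [0.4823, 0.2728, 0.2352]
tool_rot: [-180.0, -0.0, 179.9]
contact_force: [-0.1, 0.1, 0.8]
gripper_width: 0.599
gripper_force: 0.0
```

```bash
python3 - <<'E'
from h import *
W=camera("wrist"); T=camera("top"); s=state(); print(s["position"],s["tool_rot"])
m=blob(hsvmask(W["image"],"red"))
for v in (200,250,300,330): u=np.where(m[v])[0]; print(v,u.min(),u.max(),unproj(W,((u.min()+u.max())/2,v),.167))
cv2.imwrite("pics/t4.png",T["image"][:,:,::-1])
E
```

```text
[0.4823284  0.27327191 0.23539957] [-1.79979797e+02  9.01656967e-03  1.79883955e+02]
200 297 343 [0.44582598 0.27369901 0.167     ]
250 298 343 [0.47287608 0.27398132 0.167     ]
300 299 342 [0.50195267 0.2740086  0.167     ]
330 300 342 [0.52046877 0.27430851 0.167     ]
```

View pics/t4.png

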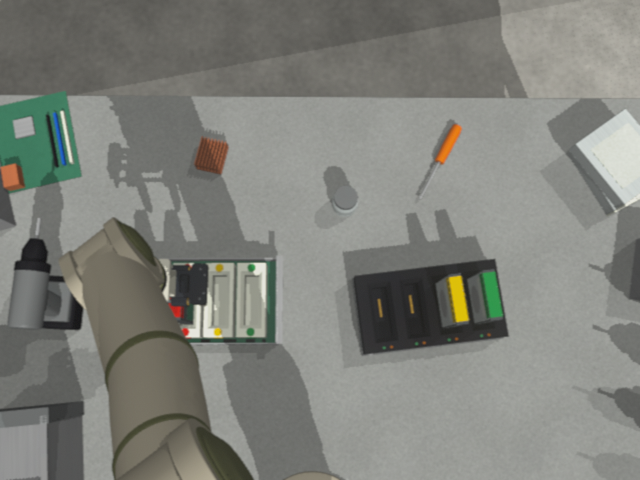

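Yellow (458,298) and green (492,293) stand in bays 3 and 4, and the jar at (344,200) is untouched. The gripper is centred over red, so I'll grasp it and carry it to bay 2.

Call:
step_arm(
  plan=[
    {"hand": 0.6,"xyz": [0,0.0,-0.6],"dr": [0,0,0]},
    {"hand": 0.6,"xyz": [0,0.0,-1.4],"dr": [0,0,0]},
    {"hand": 0.6,"xyz": [0,0.0,-2.1],"dr": [0,0,0]},
    {"hand": 0.6,"xyz": [0,0.0,-2.7],"dr": [0,0,0]},
    {"hand": 0.6,"xyz": [0,0.0,-3.1],"dr": [0,0,0]},
    {"hand": 0.6,"xyz": [0,0.0,-3.2],"dr": [0,0,0]},
    {"hand": 0.6,"xyz": [0,0.0,-3.2],"dr": [0,0,0]},
    {"hand": 0.2,"xyz": [0,0.0,-3.2],"dr": [0,0,0]},
    {"hand": 0.2,"xyz": [0,0.0,-3.2],"dr": [0,0,0]},
    {"hand": 0.2,"xyz": [0,0.0,-3.2],"dr": [0,0,0]},
    {"hand": 0.2,"xyz": [0,0.0,-3.2],"dr": [0,0,0]},
    {"hand": 0.0,"xyz": [0,0.0,-3.2],"dr": [0,0,0]},
  ],
)

```text
time_s: 21.52
position: [0.4823, 0.2746, 0.1399]
tool_rot: [180.0, 0.0, 180.0]
contact_force: [-0.0, 0.2, 0.5]
gripper_width: 0.292
gripper_force: 0.0
```

Call:
step_arm(
  plan=[
    {"hand": 0.0,"xyz": [0,0,0],"dr": [0,0,0]},
    {"hand": 0.0,"xyz": [0,0,0],"dr": [0,0,0]},
    {"hand": 0.0,"xyz": [0,0,0],"dr": [0,0,0]},
    {"hand": 0.0,"xyz": [0,0,0],"dr": [0,0,0]},
  ],
)

```text
time_s: 21.85
position: [0.4823, 0.2748, 0.1398]
tool_rot: [180.0, 0.0, 180.0]
contact_force: [-0.9, -0.6, 5.8]
gripper_width: 0.281
gripper_force: 40.0
```

Call:
step_arm(
  plan=[
    {"hand": 0.0,"xyz": [0,0,0.1],"dr": [0,0,0]},
    {"hand": 0.0,"xyz": [0,0,0.3],"dr": [0,0,0]},
    {"hand": 0.0,"xyz": [0,0,0.6],"dr": [0,0,0]},
    {"hand": 0.0,"xyz": [0,0,1.0],"dr": [0,0,0]},
    {"hand": 0.0,"xyz": [0,0,1.5],"dr": [0,0,0]},
    {"hand": 0.0,"xyz": [0,0,2.0],"dr": [0,0,0]},
    {"hand": 0.0,"xyz": [0,0,2.4],"dr": [0,0,0]},
    {"hand": 0.0,"xyz": [0,0,2.7],"dr": [0,0,0]},
    {"hand": 0.0,"xyz": [0,-0.1,2.8],"dr": [0,0,0]},
    {"hand": 0.0,"xyz": [0,-0.4,2.8],"dr": [0,0,0]},
    {"hand": 0.0,"xyz": [0,-0.9,2.8],"dr": [0,0,0]},
    {"hand": 0.0,"xyz": [0,-1.6,2.8],"dr": [0,0,0]},
  ],
)

```text
time_s: 22.85
position: [0.4814, 0.2259, 0.2225]
tool_rot: [-180.0, -0.1, -179.9]
contact_force: [0.5, -1.0, -5.8]
gripper_width: 0.276
gripper_force: 40.0
```

Call:
step_arm(
  plan=[
    {"hand": 0.0,"xyz": [0,-0.9,0],"dr": [0,0,0]},
    {"hand": 0.0,"xyz": [0,-2.0,0],"dr": [0,0,0]},
    {"hand": 0.0,"xyz": [-0.05,-3.2,0],"dr": [0,0,0]},
    {"hand": 0.0,"xyz": [-0.1,-4.4,0],"dr": [0,0,0.2]},
    {"hand": 0.0,"xyz": [-0.2,-5.6,0],"dr": [0,0,0.4]},
    {"hand": 0.0,"xyz": [-0.3,-6.8,0],"dr": [0,0,0.6]},
    {"hand": 0.0,"xyz": [-0.4,-8.0,0],"dr": [0,0,0.8]},
    {"hand": 0.0,"xyz": [-0.49,-9.2,0],"dr": [0,0,1.0]},
    {"hand": 0.0,"xyz": [-0.49,-10.4,0],"dr": [0,0,1.2]},
    {"hand": 0.0,"xyz": [-0.49,-11.6,0],"dr": [0,0,1.4]},
    {"hand": 0.0,"xyz": [-0.49,-12.7,0],"dr": [0,0,1.48]},
    {"hand": 0.0,"xyz": [-0.49,-13.6,0],"dr": [0,0,1.48]},
  ],
)

```text
time_s: 23.85
position: [0.4651, -0.1854, 0.2226]
tool_rot: [-180.0, -0.1, -172.8]
contact_force: [0.6, 0.1, -6.2]
gripper_width: 0.28
gripper_force: 40.0
```

Call:
step_arm(
  plan=[
    {"hand": 0.0,"xyz": [0,-0.7,0],"dr": [0,0,0]},
    {"hand": 0.0,"xyz": [0,-1.1,0],"dr": [0,0,0]},
    {"hand": 0.0,"xyz": [0,-1.28,0],"dr": [0,0,0]},
    {"hand": 0.0,"xyz": [0,-1.28,0],"dr": [0,0,0]},
    {"hand": 0.0,"xyz": [0,-1.28,0],"dr": [0,0,0]},
    {"hand": 0.0,"xyz": [0,-1.28,0],"dr": [0,0,0]},
    {"hand": 0.0,"xyz": [0,-1.28,0],"dr": [0,0,0]},
    {"hand": 0.0,"xyz": [0,-1.28,0],"dr": [0,0,0]},
    {"hand": 0.0,"xyz": [0,-1.28,0],"dr": [0,0,0]},
  ],
)

```text
time_s: 24.6
position: [0.4675, -0.2191, 0.2234]
tool_rot: [180.0, 0.0, -172.5]
contact_force: [-0.5, -0.7, -5.5]
gripper_width: 0.281
gripper_force: 40.0
```

Call:
step_arm(
  plan=[
    {"hand": 0.0,"xyz": [0,0,0],"dr": [0,0,0]},
    {"hand": 0.0,"xyz": [0,0,-0.2],"dr": [0,0,0]},
    {"hand": 0.0,"xyz": [0,0,-0.5],"dr": [0,0,0]},
    {"hand": 0.0,"xyz": [0,0,-0.8],"dr": [0,0,0]},
    {"hand": 0.0,"xyz": [0,0,-1.0],"dr": [0,0,0]},
    {"hand": 0.0,"xyz": [0,0,-1.2],"dr": [0,0,0]},
    {"hand": 0.0,"xyz": [0,0,-1.35],"dr": [0,0,0]},
    {"hand": 0.0,"xyz": [0,0,-1.5],"dr": [0,0,0]},
    {"hand": 0.0,"xyz": [0,0,-1.6],"dr": [0,0,0]},
    {"hand": 0.0,"xyz": [0,0,-1.7],"dr": [0,0,0]},
    {"hand": 0.0,"xyz": [0,0,-1.8],"dr": [0,0,0]},
    {"hand": 0.0,"xyz": [0,0,-1.9],"dr": [0,0,0]},
  ],
)

```text
time_s: 25.6
position: [0.4675, -0.2199, 0.1662]
tool_rot: [-180.0, 0.0, -172.6]
contact_force: [-0.2, 0.0, -5.5]
gripper_width: 0.279
gripper_force: 40.0
```

Call:
step_arm(
  plan=[
    {"hand": 0.0,"xyz": [0,0,-0.12],"dr": [0,0,0]},
    {"hand": 0.0,"xyz": [0,0,-0.25],"dr": [0,0,0]},
    {"hand": 0.0,"xyz": [0,0,-0.38],"dr": [0,0,0]},
    {"hand": 0.0,"xyz": [0,0,-0.5],"dr": [0,0,0]},
    {"hand": 0.0,"xyz": [0,0,-0.6],"dr": [0,0,0]},
    {"hand": 0.0,"xyz": [0,0,-0.68],"dr": [0,0,0]},
    {"hand": 0.0,"xyz": [0,0,-0.75],"dr": [0,0,0]},
    {"hand": 0.0,"xyz": [0,0,-0.8],"dr": [0,0,0]},
    {"hand": 0.0,"xyz": [0,0,-0.84],"dr": [0,0,0]},
    {"hand": 0.0,"xyz": [0,0,-0.88],"dr": [0,0,0]},
    {"hand": 0.0,"xyz": [0,0,-0.9],"dr": [0,0,0]},
    {"hand": 0.0,"xyz": [0,0,-0.9],"dr": [0,0,0]},
  ],
)

```text
time_s: 26.6
position: [0.4674, -0.2199, 0.1398]
tool_rot: [-180.0, 0.0, -172.6]
contact_force: [-2.0, 0.5, 2.0]
gripper_width: 0.276
gripper_force: 40.0
```

Call:
step_arm(
  plan=[
    {"hand": 0.0,"xyz": [0,0,-0.02],"dr": [0,0,0]},
    {"hand": 0.0,"xyz": [0,0,-0.03],"dr": [0,0,0]},
    {"hand": 0.0,"xyz": [0,0,-0.03],"dr": [0,0,0]},
  ],
)

```text
time_s: 26.85
position: [0.4674, -0.2199, 0.1398]
tool_rot: [-180.0, 0.0, -172.6]
contact_force: [-5.0, 2.2, 15.0]
gripper_width: 0.28
gripper_force: 40.0
```

Call:
step_arm(
  plan=[
    {"hand": 0.4,"xyz": [0,0,0],"dr": [0,0,0]},
    {"hand": 0.6,"xyz": [0,0,0],"dr": [0,0,0]},
    {"hand": 0.6,"xyz": [0,0,0],"dr": [0,0,0]},
    {"hand": 0.6,"xyz": [0,0,0],"dr": [0,0,0]},
    {"hand": 0.6,"xyz": [0,0,0.2],"dr": [0,0,0]},
    {"hand": 0.6,"xyz": [0,0,0.7],"dr": [0,0,0]},
    {"hand": 0.6,"xyz": [0,0,1.4],"dr": [0,0,0]},
    {"hand": 0.6,"xyz": [0,0,2.1],"dr": [0,0,0]},
    {"hand": 0.6,"xyz": [0,0,2.7],"dr": [0,0,0]},
    {"hand": 0.6,"xyz": [0,0,3.1],"dr": [0,0,0]},
    {"hand": 0.6,"xyz": [0,0,3.25],"dr": [0,0,0]},
    {"hand": 0.6,"xyz": [0,0,3.25],"dr": [0,0,0]},
  ],
)

```text
time_s: 27.85
position: [0.4679, -0.22, 0.2371]
tool_rot: [-179.9, 0.1, -172.6]
contact_force: [0.4, -0.4, -0.7]
gripper_width: 0.603
gripper_force: 0.0
```

Call:
step_arm(
  plan=[
    {"hand": 0.6,"xyz": [0,0.6,0],"dr": [0,0,-0.1]},
    {"hand": 0.6,"xyz": [0.05,1.8,0],"dr": [0,0,-0.3]},
    {"hand": 0.6,"xyz": [0.1,3.1,0],"dr": [0,0,-0.5]},
    {"hand": 0.6,"xyz": [0.15,4.4,0],"dr": [0,0,-0.7]},
    {"hand": 0.6,"xyz": [0.2,5.7,0],"dr": [0,0,-0.9]},
    {"hand": 0.6,"xyz": [0.3,7.0,0],"dr": [0,0,-1.1]},
    {"hand": 0.6,"xyz": [0.4,8.3,0],"dr": [0,0,-1.3]},
    {"hand": 0.6,"xyz": [0.49,9.6,0],"dr": [0,0,-1.48]},
    {"hand": 0.6,"xyz": [0.49,10.9,0],"dr": [0,0,-1.48]},
    {"hand": 0.6,"xyz": [0.49,12.2,0],"dr": [0,0,-1.48]},
    {"hand": 0.6,"xyz": [0.49,13.5,0],"dr": [0,0,-1.48]},
    {"hand": 0.6,"xyz": [0.49,14.8,0],"dr": [0,0,-1.48]},
  ],
)

```text
time_s: 28.85
position: [0.4813, 0.2259, 0.2349]
tool_rot: [-180.0, -0.1, 180.0]
contact_force: [0.9, -0.7, -0.2]
gripper_width: 0.601
gripper_force: 0.0
```

Call:
step_arm(
  plan=[
    {"hand": 0.6,"xyz": [0,1.2,0],"dr": [0,0,0]},
    {"hand": 0.6,"xyz": [0,2.2,0],"dr": [0,0,0]},
    {"hand": 0.6,"xyz": [0,3.0,0],"dr": [0,0,0]},
    {"hand": 0.6,"xyz": [0,3.6,0],"dr": [0,0,0]},
    {"hand": 0.6,"xyz": [0,4.0,0],"dr": [0,0,0]},
    {"hand": 0.6,"xyz": [0,4.0,0],"dr": [0,0,0]},
    {"hand": 0.6,"xyz": [0,4.0,0],"dr": [0,0,0]},
    {"hand": 0.6,"xyz": [0,4.0,0],"dr": [0,0,0]},
    {"hand": 0.6,"xyz": [0,4.0,0],"dr": [0,0,0]},
  ],
)

```text
time_s: 29.6
position: [0.4824, 0.3424, 0.2358]
tool_rot: [-179.9, -0.0, 179.9]
contact_force: [0.3, -0.1, 0.3]
gripper_width: 0.6
gripper_force: 0.0
```

```bash
python3 - <<'E'
from h import *
W=camera("wrist"); s=state(); print(s["position"],s["tool_rot"])
m=blob(hsvmask(W["image"],"blue"))
for v in (200,250,300,330): u=np.where(m[v])[0]; print(v,u.min(),u.max(),unproj(W,((u.min()+u.max())/2,v),.167))
E
```

```text
[0.48242079 0.34258923 0.23596077] [-1.79963124e+02  6.63021699e-03  1.79876247e+02]
200 298 344 [0.44608443 0.34377381 0.167     ]
250 299 343 [0.47321082 0.34381079 0.167     ]
300 300 343 [0.50237086 0.34412751 0.167     ]
330 301 343 [0.52094025 0.34444253 0.167     ]
```

Call:
step_arm(
  plan=[
    {"hand": 0.6,"xyz": [0,0.0,-0.6],"dr": [0,0,0]},
    {"hand": 0.6,"xyz": [0,0.0,-1.4],"dr": [0,0,0]},
    {"hand": 0.6,"xyz": [0,0.0,-2.1],"dr": [0,0,0]},
    {"hand": 0.6,"xyz": [0,0.0,-2.7],"dr": [0,0,0]},
    {"hand": 0.6,"xyz": [0,0.0,-3.1],"dr": [0,0,0]},
    {"hand": 0.6,"xyz": [0,0.0,-3.2],"dr": [0,0,0]},
    {"hand": 0.6,"xyz": [0,0.0,-3.2],"dr": [0,0,0]},
    {"hand": 0.2,"xyz": [0,0.0,-3.2],"dr": [0,0,0]},
    {"hand": 0.2,"xyz": [0,0.0,-3.2],"dr": [0,0,0]},
    {"hand": 0.2,"xyz": [0,0.0,-3.2],"dr": [0,0,0]},
    {"hand": 0.2,"xyz": [0,0.0,-3.2],"dr": [0,0,0]},
    {"hand": 0.0,"xyz": [0,0.0,-3.2],"dr": [0,0,0]},
  ],
)

```text
time_s: 30.65
position: [0.4823, 0.3443, 0.1405]
tool_rot: [180.0, 0.0, 180.0]
contact_force: [0.4, 2.5, 0.6]
gripper_width: 0.292
gripper_force: 0.2
```

Call:
step_arm(
  plan=[
    {"hand": 0.0,"xyz": [0,0,0],"dr": [0,0,0]},
    {"hand": 0.0,"xyz": [0,0,0],"dr": [0,0,0]},
    {"hand": 0.0,"xyz": [0,0,0],"dr": [0,0,0]},
    {"hand": 0.0,"xyz": [0,0,0],"dr": [0,0,0]},
  ],
)

```text
time_s: 30.98
position: [0.4823, 0.3443, 0.1404]
tool_rot: [180.0, 0.0, 180.0]
contact_force: [-0.1, -0.3, 5.7]
gripper_width: 0.277
gripper_force: 40.0
```

Call:
step_arm(
  plan=[
    {"hand": 0.0,"xyz": [0,0,0.1],"dr": [0,0,0]},
    {"hand": 0.0,"xyz": [0,0,0.3],"dr": [0,0,0]},
    {"hand": 0.0,"xyz": [0,0,0.6],"dr": [0,0,0]},
    {"hand": 0.0,"xyz": [0,0,1.0],"dr": [0,0,0]},
    {"hand": 0.0,"xyz": [0,0,1.5],"dr": [0,0,0]},
    {"hand": 0.0,"xyz": [0,0,2.0],"dr": [0,0,0]},
    {"hand": 0.0,"xyz": [0,0,2.4],"dr": [0,0,0]},
    {"hand": 0.0,"xyz": [0,0,2.7],"dr": [0,0,0]},
    {"hand": 0.0,"xyz": [0,-0.1,2.8],"dr": [0,0,0]},
    {"hand": 0.0,"xyz": [0,-0.4,2.8],"dr": [0,0,0]},
    {"hand": 0.0,"xyz": [0,-0.9,2.8],"dr": [0,0,0]},
    {"hand": 0.0,"xyz": [0,-1.6,2.8],"dr": [0,0,0]},
  ],
)

```text
time_s: 31.98
position: [0.4814, 0.2954, 0.2231]
tool_rot: [-180.0, -0.1, -179.9]
contact_force: [0.2, -0.1, -4.0]
gripper_width: 0.276
gripper_force: 39.9
```

Call:
step_arm(
  plan=[
    {"hand": 0.0,"xyz": [0,-0.9,0],"dr": [0,0,0]},
    {"hand": 0.0,"xyz": [0,-2.0,0],"dr": [0,0,0]},
    {"hand": 0.0,"xyz": [-0.05,-3.2,0],"dr": [0,0,0]},
    {"hand": 0.0,"xyz": [-0.1,-4.4,0],"dr": [0,0,0.2]},
    {"hand": 0.0,"xyz": [-0.2,-5.6,0],"dr": [0,0,0.4]},
    {"hand": 0.0,"xyz": [-0.3,-6.8,0],"dr": [0,0,0.6]},
    {"hand": 0.0,"xyz": [-0.4,-8.0,0],"dr": [0,0,0.8]},
    {"hand": 0.0,"xyz": [-0.5,-9.2,0],"dr": [0,0,1.0]},
    {"hand": 0.0,"xyz": [-0.6,-10.4,0],"dr": [0,0,1.2]},
    {"hand": 0.0,"xyz": [-0.7,-11.6,0],"dr": [0,0,1.4]},
    {"hand": 0.0,"xyz": [-0.79,-12.7,0],"dr": [0,0,1.48]},
    {"hand": 0.0,"xyz": [-0.79,-13.6,0],"dr": [0,0,1.48]},
  ],
)

```text
time_s: 32.98
position: [0.4555, -0.1156, 0.2232]
tool_rot: [-180.0, -0.1, -172.8]
contact_force: [0.0, -0.3, -4.1]
gripper_width: 0.275
gripper_force: 39.9
```

Call:
step_arm(
  plan=[
    {"hand": 0.0,"xyz": [0,-0.7,0],"dr": [0,0,0]},
    {"hand": 0.0,"xyz": [0,-1.1,0],"dr": [0,0,0]},
    {"hand": 0.0,"xyz": [0,-1.28,0],"dr": [0,0,0]},
    {"hand": 0.0,"xyz": [0,-1.28,0],"dr": [0,0,0]},
    {"hand": 0.0,"xyz": [0,-1.28,0],"dr": [0,0,0]},
    {"hand": 0.0,"xyz": [0,-1.28,0],"dr": [0,0,0]},
    {"hand": 0.0,"xyz": [0,-1.28,0],"dr": [0,0,0]},
    {"hand": 0.0,"xyz": [0,-1.28,0],"dr": [0,0,0]},
    {"hand": 0.0,"xyz": [0,-1.28,0],"dr": [0,0,0]},
  ],
)

```text
time_s: 33.73
position: [0.4584, -0.1496, 0.2239]
tool_rot: [180.0, 0.0, -172.5]
contact_force: [-0.5, 0.9, -4.2]
gripper_width: 0.278
gripper_force: 39.9
```

Call:
step_arm(
  plan=[
    {"hand": 0.0,"xyz": [0,0,0],"dr": [0,0,0]},
    {"hand": 0.0,"xyz": [0,0,-0.2],"dr": [0,0,0]},
    {"hand": 0.0,"xyz": [0,0,-0.5],"dr": [0,0,0]},
    {"hand": 0.0,"xyz": [0,0,-0.8],"dr": [0,0,0]},
    {"hand": 0.0,"xyz": [0,0,-1.0],"dr": [0,0,0]},
    {"hand": 0.0,"xyz": [0,0,-1.2],"dr": [0,0,0]},
    {"hand": 0.0,"xyz": [0,0,-1.35],"dr": [0,0,0]},
    {"hand": 0.0,"xyz": [0,0,-1.5],"dr": [0,0,0]},
    {"hand": 0.0,"xyz": [0,0,-1.6],"dr": [0,0,0]},
    {"hand": 0.0,"xyz": [0,0,-1.7],"dr": [0,0,0]},
    {"hand": 0.0,"xyz": [0,0,-1.8],"dr": [0,0,0]},
    {"hand": 0.0,"xyz": [0,0,-1.9],"dr": [0,0,0]},
  ],
)

```text
time_s: 34.73
position: [0.4585, -0.1503, 0.1668]
tool_rot: [-180.0, 0.0, -172.6]
contact_force: [0.4, 0.2, -4.1]
gripper_width: 0.277
gripper_force: 39.9
```

Call:
step_arm(
  plan=[
    {"hand": 0.0,"xyz": [0,0,-0.12],"dr": [0,0,0]},
    {"hand": 0.0,"xyz": [0,0,-0.25],"dr": [0,0,0]},
    {"hand": 0.0,"xyz": [0,0,-0.38],"dr": [0,0,0]},
    {"hand": 0.0,"xyz": [0,0,-0.5],"dr": [0,0,0]},
    {"hand": 0.0,"xyz": [0,0,-0.6],"dr": [0,0,0]},
    {"hand": 0.0,"xyz": [0,0,-0.68],"dr": [0,0,0]},
    {"hand": 0.0,"xyz": [0,0,-0.75],"dr": [0,0,0]},
    {"hand": 0.0,"xyz": [0,0,-0.8],"dr": [0,0,0]},
    {"hand": 0.0,"xyz": [0,0,-0.84],"dr": [0,0,0]},
    {"hand": 0.0,"xyz": [0,0,-0.88],"dr": [0,0,0]},
    {"hand": 0.0,"xyz": [0,0,-0.9],"dr": [0,0,0]},
    {"hand": 0.0,"xyz": [0,0,-0.9],"dr": [0,0,0]},
  ],
)

```text
time_s: 35.73
position: [0.4584, -0.1502, 0.1404]
tool_rot: [-180.0, 0.0, -172.6]
contact_force: [-1.6, 0.3, 3.2]
gripper_width: 0.28
gripper_force: 40.0
```

Call:
step_arm(
  plan=[
    {"hand": 0.0,"xyz": [0,0,-0.02],"dr": [0,0,0]},
    {"hand": 0.0,"xyz": [0,0,-0.03],"dr": [0,0,0]},
    {"hand": 0.0,"xyz": [0,0,-0.03],"dr": [0,0,0]},
  ],
)

```text
time_s: 35.98
position: [0.4584, -0.1502, 0.1403]
tool_rot: [-180.0, 0.0, -172.6]
contact_force: [-4.3, 2.2, 17.9]
gripper_width: 0.276
gripper_force: 40.0
```

Blue is on the floor of its bay. I'll release, rise and move clear.

Call:
step_arm(
  plan=[
    {"hand": 0.4,"xyz": [0,0,0],"dr": [0,0,0]},
    {"hand": 0.6,"xyz": [0,0,0],"dr": [0,0,0]},
    {"hand": 0.6,"xyz": [0,0,0],"dr": [0,0,0]},
    {"hand": 0.6,"xyz": [0,0,0],"dr": [0,0,0]},
    {"hand": 0.6,"xyz": [0,0,0.2],"dr": [0,0,0]},
    {"hand": 0.6,"xyz": [0,0,0.7],"dr": [0,0,0]},
    {"hand": 0.6,"xyz": [0,0,1.4],"dr": [0,0,0]},
    {"hand": 0.6,"xyz": [0,0,2.1],"dr": [0,0,0]},
    {"hand": 0.6,"xyz": [0,0,2.7],"dr": [0,0,0]},
    {"hand": 0.6,"xyz": [0,0,3.1],"dr": [0,0,0]},
    {"hand": 0.6,"xyz": [0,0,3.3],"dr": [0,0,0]},
    {"hand": 0.6,"xyz": [0,0,3.3],"dr": [0,0,0]},
  ],
)

```text
time_s: 36.98
position: [0.4589, -0.1504, 0.2394]
tool_rot: [-179.9, 0.1, -172.6]
contact_force: [-0.3, 0.4, 0.6]
gripper_width: 0.601
gripper_force: 0.0
```

Call:
step_arm(
  plan=[
    {"hand": 0.6,"xyz": [0,0.6,0],"dr": [0,0,0]},
    {"hand": 0.6,"xyz": [0,1.6,0],"dr": [0,0,0]},
    {"hand": 0.6,"xyz": [0,2.6,0],"dr": [0,0,0]},
    {"hand": 0.6,"xyz": [0,3.6,0],"dr": [0,0,0]},
    {"hand": 0.6,"xyz": [0,4.6,0],"dr": [0,0,0]},
    {"hand": 0.6,"xyz": [0.1,5.6,0],"dr": [0,0,0]},
    {"hand": 0.6,"xyz": [0.2,6.6,0],"dr": [0,0,0]},
    {"hand": 0.6,"xyz": [0.3,7.4,0],"dr": [0,0,0]},
    {"hand": 0.6,"xyz": [0.3,8.0,0],"dr": [0,0,0]},
    {"hand": 0.6,"xyz": [0.3,8.0,0],"dr": [0,0,0]},
    {"hand": 0.6,"xyz": [0.3,8.0,0],"dr": [0,0,0]},
    {"hand": 0.6,"xyz": [0.3,8.0,0],"dr": [0,0,0]},
  ],
)

```text
time_s: 37.98
position: [0.4669, 0.0888, 0.2374]
tool_rot: [-180.0, -0.1, -172.6]
contact_force: [-0.2, -1.5, -0.2]
gripper_width: 0.598
gripper_force: 0.0
```

```bash
python3 - <<'E'
from h import *
T=camera("top");S=camera("side"); print(state()["position"])
a=T["image"][160:400,300:540]; b=S["image"][80:360,90:420]
o=np.hstack([cv2.resize(a,(400,400)),cv2.resize(b,(400,340))[:0].reshape(0,400,3) if 0 else cv2.copyMakeBorder(cv2.resize(b,(400,340)),0,60,0,0,cv2.BORDER_CONSTANT)])
cv2.imwrite("pics/end.png",cv2.convertScaleAbs(o[:,:,::-1],alpha=1.4))
E
```

```text
[0.46714661 0.08839562 0.23768582]
```

View pics/end.png

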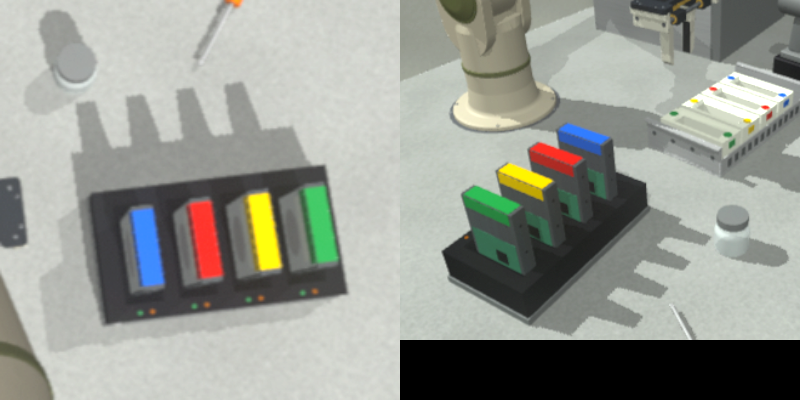

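All four stand upright and seated in the dock. From left to right they are blue (145,250), red (203,240), yellow (262,232) and green (318,225), and the jar is untouched.

```bash
python3 -c "
from rig import finish_job; print(finish_job())"
```

```text
the job is handed in; nothing more can be done
None
```

All four disks now stand upright in the dock in their tray order from the left: blue, red, yellow, green. The screw jar was not touched, and the job was handed in at about 38 s.

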